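Complete a pair of curtain-pole ends and close the carton

TASK

Take the round-headed curtain-pole end out of the sloped rack (the light bar overhead means reaching in at a slant) and lay it gently, not dropped, flat in the empty half of the carton, alongside its twin and with its head at the same end. Then fold the carton's lid fully shut. Leave the other pole ends, the twin and the things on the bench where they are.

Things in the scene. Friction and masses are not known exactly. Their poses are not given: they have to be found in the camera images.
- disc: the pole end to pick, plain aluminium, about 0.2 kg: flat disc head 60 mm across centred at x = -32.5 mm, straight stem 26 mm wide from the disc to x = +62.5 mm. 125 mm long, 24 mm thick. Origin on the underside at mid-length; +x along the stem away from the head, z out of the upper face. Lies flat in one of the rack's three compartments, head at the low end, stem up the slope
- disc_head (a point): centre of the disc head of that pole end, at mid-thickness (12 mm above its underside)
- disc_grip (a point): a good place to grip it: on the stem, 20 mm from the origin towards the stem's end, at mid-thickness; grip across the 26 mm width
- square: another pole end of the same material in the rack, with a 56 mm square head; leave it. 125 mm long, 24 mm thick. Origin on the underside at mid-length; +x along the stem away from the head, z out of the upper face. 
- tee: another pole end of the same material in the rack, with a cross-bar head 24 x 76 mm (a T); leave it. 125 mm long, 24 mm thick. Origin on the underside at mid-length; +x along the stem away from the head, z out of the upper face. 
- rack: fixed dark steel rack, 306 mm wide (y), 150 mm deep (x); origin at the centre of its underside, -x its low front, z up. Three compartments centred at y = -100, 0, +100 mm, 94 mm wide inside; floor sloping up at 35 degrees from (x -75, z 22) to (x 60, z 117) mm; walls 34 mm and front lip 22 mm high, square to the floor
- rack_light (a point): centre of the underside of the light bar fixed above the rack. The bar lies along the rack's y, 340 mm long, 30 mm deep (rack x -29 to +1 mm), rack z 226 to 250 mm; side arms at rack y = -163 and +163 mm run back from it to posts at rack x = 72 mm. A gripper pointing straight down over the pole ends hits it
- carton: fixed cardboard carton, outside 210 (x) x 165 (y) x 50 mm high, walls and floor 5 mm; origin at the centre of its underside. A divider at x = 0 makes two compartments, each 97 (x) x 155 (y) mm inside: the -x one is empty, the +x one (beside the lid's hinge) holds the twin. Pole ends lie along y, heads towards -y
- mate: the twin: an identical round-headed pole end already lying in the carton's +x compartment; leave it. 125 mm long, 24 mm thick. Origin on the underside at mid-length; +x along the stem away from the head, z out of the upper face. 
- lid (a joint): hinge of the carton's lid, rad: 0 = shut flat on the carton, about 1.5 = standing straight up, at most 1.9; a slightly stiff crease that stays where it is left (about 1 N at the edge moves it). The lid is a 210 x 165 mm cardboard panel 4 mm thick
- lid_hinge (a point): middle of the lid's hinge line, on the carton's +x top rim (carton x = 105, z = 50.5 mm); the hinge line runs along the carton's y
- lid_edge (a point): middle of the lid's free edge, 210 mm from the hinge, on its outer face
- tape_roll: loose cardboard tape roll, 100 mm across, 48 mm high, on the bench; leave it. Origin centre of its underside
- driver: loose screwdriver lying on the bench, 210 mm long; leave it
- glue: loose glue bottle standing on the bench, 60 mm across, 150 mm high; leave it. Origin centre of its underside
- curtain_pack: packed curtain lying on the bench, 170 x 240 x 35 mm; leave it. Origin centre of its underside

How it is judged:
By the outcome, as a careful person would: the job done as asked, in the order asked, and still so for the second after the job is handed in, with the robot touching nothing.
It also fails if it takes over 58 s, if anything falls off the work surface, if the arm or the gripper's body presses on something with over 40 N, if the wrist force passes 120 N, or if a joint passes its speed limit or range.

ROBOT

A 6-joint arm with a two-finger parallel gripper is mounted at the origin on the work surface. World frame = base frame: x ahead of the robot, y to its left, z up, the work surface at z = 0. Lengths are in mm, angles in rad, forces in N, time in s.
With the tool pointing down it reaches from about 350 to 975 mm from the base axis. Payload 7.1 kg.
Tool frame: the origin (TCP) lies at the very end of the fingers, on their centre line; the grasp point (between the pads) lies 19 mm behind it; z points along the fingers, y is the line along which they close (so a half turn about z gives the same grasp; the last joint's range is limited). The gripper opens to 88 mm and grips with 3 to 60 N. Pads are 20 mm wide; open, the fingers measure 115 mm over their backs; the gripper's body (75 mm by 178 mm) begins 61 mm behind the grasp point.
Start: joints at [1.088, 0.423, 1.63, -0, 1.089, -0.019], TCP at [279.561, 558.973, 222.675] pointing down, gripper open.
Joint ranges: [-3, 3], [-0.9, 2.11], [0.09, 2.58], [-1.31, 4.45], [0.11, 2.69], [-2.54, 2.54]. Speed limits (rad/s): [2.39, 2.39, 3.01, 3.14, 3.14, 3.14].

INTERFACE

Orientations are given as a rotation vector (axis times angle).
In Python, from workcell import ctrl, optics gives the robot as it stands.
- The arm moves only by the shell command python3 -m jog 'ROWS'. ROWS is JSON, a list of rows, each a list of 7 numbers: the shift along the tool's x, y, z in units of 40 mm (1.0 is 40 mm), then the turn, a rotation vector about the tool's x, y, z in units of 6 degrees (1.0 is 6 degrees), then the opening, from 0 (shut) to 1 (fully open). A call has 1 to 20 rows; each row shifts and turns the commanded pose from where the row before left it, along the tool's axes as they then stand; what a row does not reach is not made up. A row lasts 1/10 s, in which the tool goes at most 50 mm and 8.59 degrees, less where a joint would pass 70% of its speed; a pose out of reach is approached as far as the arm can. A call is refused whole if a number of a shift passes 1 or a number of a turn 1, either way. A call with a gripper value outside its range is refused whole. The fingers move at their own pace and stop on an object; the grip force is fixed at half the most. Time passes only in rows, so rows that do not move let the fingers close. It gives the time, the measured TCP pose, the force, the opening and the grip force at its end, in the units of the state.
- ctrl.get_obs(): the state, without advancing time (a new reading comes with each control period).
- optics.get_image(name): name is "scene" or "top" or "wrist"; returns the picture (400x640x3 uint8, red, green, blue); there is no depth.
- optics.camera_model(name): a dict with "fov_y" (degrees; the focal length in pixels is half the picture's height over the tangent of half this angle, whatever the lens; pixels are square), "cx", "cy" (the principal point, pixels), "view" (4x4, takes a point from world to camera coordinates); the wrist camera has in their place "hand_eye" (4x4, takes a point from camera to tool coordinates, whose origin is the TCP and whose axes are the flange's). Camera axes: x right, y up, looking along -z (the intrinsics and any distortion apply to the point x, -y, -z); pixel columns grow to the right and rows downward; lengths in mm; the calibration is good to about 2 mm. A picture is of the moment at which its call begins: read the wrist's pose just before it. camera_model takes no time and is no camera call.
- ctrl.close_job(): hands the job in; it is judged then, once.
Trained networks look in the newest picture that a camera, given by its name, has taken for a name from the list of things; names that differ only in an ending like _2 or _b are one class to them, and where a whole thing is asked for, a point or a joint stands for the part that bears it (a point fixed in the world has none). Each returns a list of dicts, best first, with "conf" (0 to 1); they miss things now and then, are a little off and sometimes report something else, mostly with a low value. They report only what shows in the picture. A call takes as long as a camera call.
- optics.masks_of(target, camera): "pixels" (400x640 bool, what is visible of it) and "extent" ([centre column, centre row, width, height] in pixels, round what is visible of it).
The state is a dict: "t": time; "qpos": joint angles; "qvel": joint speeds; "joint_torque": joint torques, N m; "ee_pos": TCP position; "orientation": TCP orientation; "ft_force": force on the tool from outside, world axes, zero at the start; "moment": the same for the moment, N m; "width": finger opening in mm; "grasp_force": force on a finger pad.
Only numpy, scipy, OpenCV 4.12 (cv2) and the standard library are available. Lean on these libraries where they do the work, as an engineer would, in place of code of your own. Each camera call takes 0.05 s, during which the arm holds its last target. There are 200 camera calls.

## Working session

There is one attempt and no reset: what is moved stays moved. The work goes in short steps, Python scripts to look and compute and a shell command to move; the robot and the scene stay as the last step left them, time stands still between calls to the robot, and variables do not carry over. Pictures are saved under pics/ and viewed, at most 13 in all, crops included, and the job is handed in when it is done.

```bash
ls; mkdir -p pics; cat > h.py <<'E'
import numpy as np, cv2
from workcell import ctrl, optics
from scipy.spatial.transform import Rotation as R
def shot(n,f):
    im=optics.get_image(n); cv2.imwrite('pics/'+f,im[:,:,::-1]); return im
E
python3 - <<'E'
from h import *
for n in ['scene','top','wrist']:
    m=optics.camera_model(n); print(n,{k:np.round(v,3).tolist() for k,v in m.items() if not isinstance(v,str)})
o=ctrl.get_obs(); print(o)
a=shot('scene','a.png'); b=shot('top','b.png'); cv2.imwrite('pics/w0.png',optics.get_image('wrist')[:,:,::-1])
E
```

```text
pics
scene {'fov_y': 55.069, 'cx': 315.712, 'cy': 198.365, 'view': [[-0.51, 0.86, -0.023, 311.954], [-0.518, -0.285, 0.806, 183.326], [0.687, 0.423, 0.591, -1458.92], [0.0, 0.0, 0.0, 1.0]]}
top {'fov_y': 53.646, 'cx': 325.888, 'cy': 196.842, 'view': [[-0.009, -1.0, 0.022, -34.998], [0.983, -0.005, 0.182, -627.646], [-0.182, 0.023, 0.983, -1132.578], [0.0, 0.0, 0.0, 1.0]]}
wrist {'fov_y': 68.682, 'cx': 316.439, 'cy': 198.06, 'hand_eye': [[0.0, 0.956, 0.293, 80.862], [1.0, -0.0, 0.0, 0.615], [0.0, 0.293, -0.956, -161.368], [0.0, 0.0, 0.0, 1.0]]}
{'t': 0.0, 'qpos': array([ 1.08801090e+00,  4.23864495e-01,  1.63071700e+00, -1.62844103e-05,
        1.08859440e+00, -1.89841955e-02]), 'qvel': array([ 0.00013661,  0.00078778, -0.00091194,  0.000731  ,  0.00012063,
       -0.00269276]), 'joint_torque': array([-2.75224549e-03, -5.44618464e+01, -2.73668718e+01,  6.40601898e-02,
        2.29252595e-02, -1.21160929e-04]), 'ee_pos': array([279.29889433, 558.47736552, 221.87632659]), 'orientation': array([-7.21926045e-01, -3.05712931e+00,  2.41442238e-03]), 'ft_force': array([ 0.30549162, -0.32525037,  0.39015833]), 'moment': array([0.00883998, 0.00432702, 0.02018938]), 'grasp_force': 0.0, 'width': 88.00573069258313}
```

View pics/a.png

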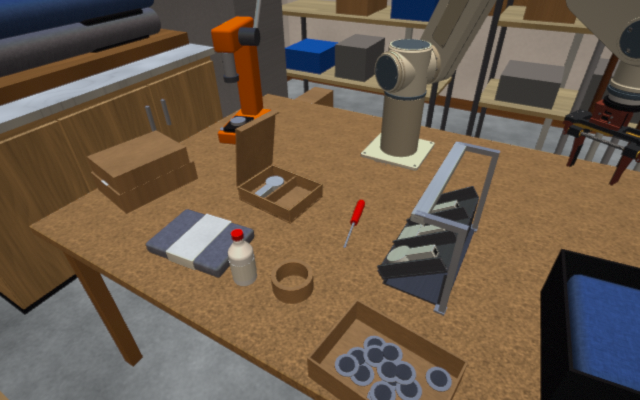

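View pics/b.png

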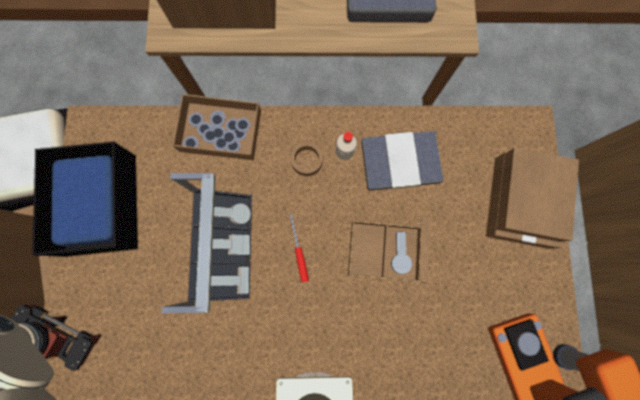

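The scene view shows the carton (~280,190) with its lid standing, the rack (~440,240), and the screwdriver between them. In the top view the disc is in the rack's far compartment (head ~239,213), with the tee nearest (240,280). The carton is at (384,250): the twin's head is at (402,263) and the empty half is on the left.

```bash
python3 - <<'E'
from h import *
for n in ['scene','top','wrist']:
    print(n,{k:v for k,v in optics.camera_model(n).items() if k not in('view','hand_eye')})
b=shot('top','b2.png')
sv={}
for c in ['top','scene']:
    if c=='scene': shot('scene','a2.png')
    for t in ['disc','mate','carton','rack','lid','driver','square','disc_head']:
        r=optics.masks_of(t,c)
        for d in r[:3]:
            m=d['pixels'].astype(np.uint8); ct=max(cv2.findContours(m,0,2)[0],key=cv2.contourArea)
            print(c,t,round(d['conf'],2),np.round(d['extent'],1),m.sum(),[np.round(x,1).tolist() if not np.isscalar(x) else round(x,1) for x in cv2.minAreaRect(ct)])
        if r: sv[c+'_'+t]=r[0]['pixels']
np.savez('m.npz',**sv)
im=cv2.imread('pics/b2.png'); x=cv2.resize(im[165:315,160:440],None,fx=2.8,fy=2.8,interpolation=cv2.INTER_CUBIC); cv2.imwrite('pics/c.png',x)
E
```

```text
scene {'fov_y': 55.06934763924252, 'cx': 315.7122679486539, 'cy': 198.36540637603383}
top {'fov_y': 53.64598721510881, 'cx': 325.88808779146746, 'cy': 196.84158732764334}
wrist {'fov_y': 68.68241669976541, 'cx': 316.4385109187452, 'cy': 198.0600658817632}
top disc 0.78 [231.6 215.1  32.7  17.1] 514 [[231.0, 213.0], [20.0, 36.0], 90.0]
top mate 0.93 [399.4 252.   20.8  42.6] 537 [[400.5, 252.5], [41.0, 19.0], 90.0]
top carton 0.91 [387.7 248.9  85.   64.4] 3992 [[388.1, 247.5], [80.2, 66.2], 2.3]
top rack 0.8 [207.2 243.8  92.  142.3] 6076 [[208.2, 243.8], [86.0, 141.8], 3.6]
top lid 0.66 [424.3 249.7  12.   65.8] 554 [[424.0, 249.0], [8.5, 66.2], 2.4]
top driver 0.91 [300.2 261.3  13.4  35. ] 239 [[300.4, 262.9], [34.9, 7.5], 78.7]
top square 0.73 [307.1 159.2  28.9  33.8] 565 [[305.5, 158.5], [33.0, 31.0], 90.0]
top square 0.59 [229.9 242.6  36.2  16. ] 558 [[230.0, 243.5], [19.0, 36.0], 90.0]
top disc_head 0.88 [233.9 213.9  35.7  21.8] 513 [[231.9, 214.1], [20.2, 36.3], 81.9]
top disc_head 0.44 [346.4 143.4  16.4  27.9] 424 [[344.5, 145.0], [26.0, 19.0], 90.0]
scene disc 0.79 [412.  254.   47.7  19.4] 652 [[411.7, 251.9], [16.1, 50.7], 82.6]
scene disc 0.39 [256.1 149.2  44.3  79. ] 2213 [[253.1, 147.2], [40.5, 81.3], 7.3]
scene mate 0.72 [270.8 189.3  26.6  24.7] 310 [[269.0, 186.5], [13.4, 29.0], 45.0]
scene mate 0.45 [412.8 252.   47.6  15.6] 649 [[411.6, 252.2], [15.4, 50.9], 82.6]
scene carton 0.6 [279.2 167.7  84.3 108.6] 4963 [[268.3, 172.3], [109.3, 77.6], 59.3]
scene rack 0.6 [437.1 229.6 121.4 169.9] 7971 [[437.3, 220.0], [79.9, 174.1], 20.9]
scene lid 0.69 [257.9 146.2  46.9  78.9] 2131 [[253.1, 146.7], [39.8, 79.6], 6.3]
scene driver 0.72 [355.9 224.5  19.5  45.4] 253 [[352.7, 223.4], [8.5, 50.3], 21.8]
scene square 0.8 [423.4 233.   42.1  13.2] 392 [[420.1, 229.2], [11.4, 44.9], 78.7]
scene disc_head 0.72 [412.5 253.3  58.2  21.6] 622 [[411.7, 252.2], [15.3, 50.5], 82.9]
```

View pics/c.png

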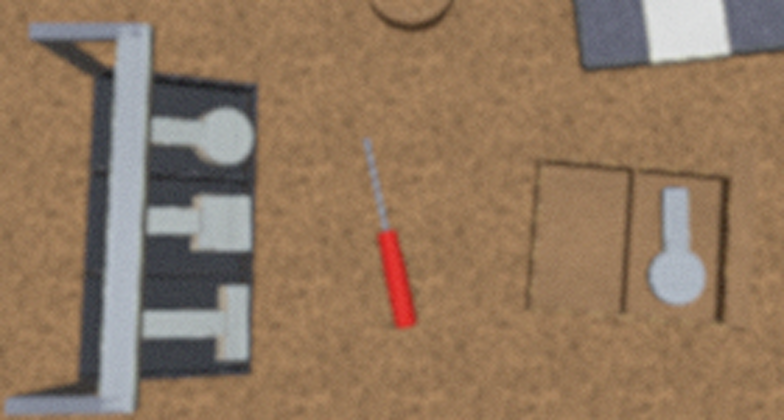

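```bash
cat >> h.py <<'E'
def cam(n):
    m=optics.camera_model(n); f=200/np.tan(np.radians(m['fov_y']/2)); 
    if n=='wrist':
        o=ctrl.get_obs(); T=np.eye(4); T[:3,:3]=R.from_rotvec(o['orientation']).as_matrix(); T[:3,3]=o['ee_pos']
        V=np.linalg.inv(T@m['hand_eye'])
    else: V=np.array(m['view'])
    return f,m['cx'],m['cy'],V
def proj(c,P):
    f,cx,cy,V=c; p=np.atleast_2d(P)@V[:3,:3].T+V[:3,3]; return np.c_[cx+f*p[:,0]/-p[:,2],cy-f*p[:,1]/-p[:,2]]
def back(c,uv,z):
    f,cx,cy,V=c; d=np.array([(uv[0]-cx)/f,-(uv[1]-cy)/f,-1])@V[:3,:3]; o=-V[:3,:3].T@V[:3,3]; return o+d*(z-o[2])/d[2]
E
python3 - <<'E'
from h import *
c=cam('top'); b=lambda u,v,z:np.round(back(c,(160+u/2.8,165+v/2.8),z),1)
print('bar rear edge z250',b(118,25,250),b(98,411,250),'front z226',b(150,25,226),b(134,411,226))
print('mate head/end',b(678,276,29),b(676,187,29))
print('rim L',b(538,160,50),b(530,308,50),'div',b(632,168,50),b(625,312,50),'R',b(727,178,50),b(720,322,50))
print('driver',b(365,140,5),b(405,325,12))
# head axis top: z of head-top centre: rack z~ 22+30*.574+24*.819=59
print('disc head top',b(226,136,59),'stem at bar',b(152,132,90))
# angles for wrist
for px,py,t,sgn,phi in [(690,200,40,1,1.8),(690,200,55,1,2.),(690,200,40,-1,1.8),(690,200,55,-1,2.0)]:
    t=np.radians(t); z=np.array([0,np.sin(t),-np.cos(t)]); y=np.array([1,0,0.])*sgn; x=np.cross(y,z)
    M=np.c_[x,y,z]; q1=np.arctan2(py-150,px)
    W=R.from_euler('ZY',[q1,phi]).as_matrix().T@M
    print(t,sgn,'toolx',x.round(2),(R.from_matrix(W).as_euler('ZYZ')-[0,0,np.pi/2]).round(2))
x=cv2.resize(cv2.imread('pics/a2.png')[100:310,220:500],None,fx=2.8,fy=2.8,interpolation=cv2.INTER_CUBIC); cv2.imwrite('pics/d.png',x)
E
```

```text
bar rear edge z250 [652.2 277.4 250. ] [316.2 278.1 250. ] front z226 [658.  255.1 226. ] [313.5 254.2 226. ]
mate head/end [ 427.9 -267.2   29. ] [ 523.4 -269.2   29. ]
rim L [ 551.3 -117.5   50. ] [ 395.9 -105.9   50. ] div [ 542.1 -218.2   50. ] [ 390.9 -205.4   50. ] R [ 530.7 -320.    50. ] [ 379.7 -304.8   50. ]
driver [580.2  70.7   5. ] [378.7  25.9  12. ]
disc head top [577.8 214.3  59. ] stem at bar [578.  284.4  90. ]
0.6981317007977318 1 toolx [-0.    0.77  0.64] [ 0.72  1.35 -0.09]
0.9599310885968813 1 toolx [-0.    0.57  0.82] [ 1.02  1.27 -0.32]
0.6981317007977318 -1 toolx [ 0.   -0.77 -0.64] [ 0.72  1.35 -3.24]
0.9599310885968813 -1 toolx [ 0.   -0.57 -0.82] [ 1.02  1.27 -3.46]
```

View pics/d.png

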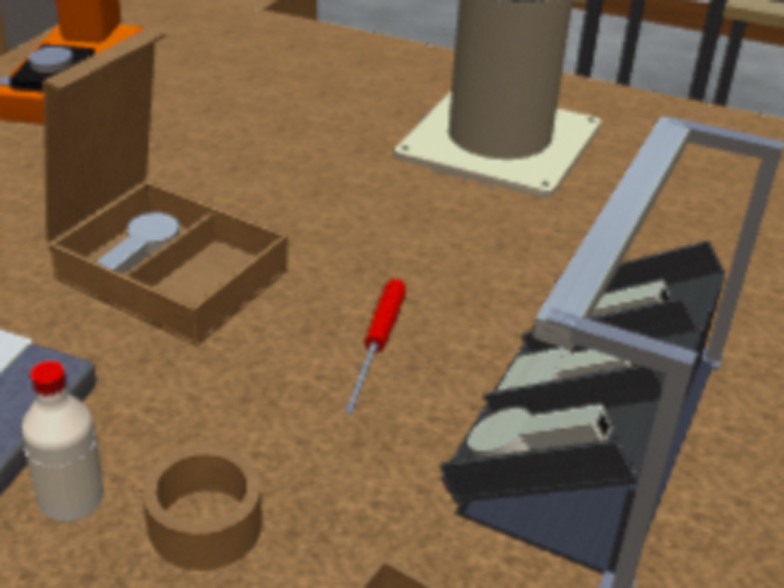

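The scene crop shows the lid standing near upright and the disc in the near compartment: head at (503,430) and stem end at (597,415) in crop pixels, flat against the floor. I'll triangulate those and plan the approach.

```bash
cat >> h.py <<'E'
from scipy.linalg import logm,expm
from scipy.optimize import least_squares
def pose(p,M):
    T=np.eye(4);T[:3,:3]=M;T[:3,3]=p;return T
def now():
    o=ctrl.get_obs(); return pose(o['ee_pos'],R.from_rotvec(o['orientation']).as_matrix())
def tool(zdir,ydir):
    z=np.array(zdir,float);z/=np.linalg.norm(z);y=np.array(ydir,float);y-=z*(y@z);y/=np.linalg.norm(y)
    return np.c_[np.cross(y,z),y,z]
def plan(T,C=None,unit=0.6):
    C=now() if C is None else C; D=np.linalg.inv(C)@T
    L=np.real(logm(D)); w=np.array([L[2,1],L[0,2],L[1,0]])
    n=max(1,int(np.ceil(max(np.abs(L[:3,3]).max()/40,np.abs(np.degrees(w)).max()/6)/unit)))
    E=expm(L/n); row=np.r_[E[:3,3]/40,np.degrees(R.from_matrix(E[:3,:3]).as_rotvec())/6]
    mid=[(C@expm(L*k))[:3,3].round(0).tolist() for k in (.25,.5,.75)]
    print('n',n,'row',row.round(3).tolist(),'mid',mid,'D',D[:3,3].round(1), (np.degrees(w)).round(1))
def tri(c1,u1,c2,u2):
    return least_squares(lambda X:np.r_[proj(c1,X)[0]-u1,proj(c2,X)[0]-u2],[550,200,60.])
E
python3 - <<'E'
from h import *
t=cam('top');s=cam('scene')
T=lambda u,v:(160+u/2.8,165+v/2.8); S=lambda u,v:(220+u/2.8,100+v/2.8)
for n,a,b in [('dischead',(226,136),(503,430)),('matehead',(678,276),(153,228)),('bar far front',(150,25),(545,335)),('bar near front',(134,411),(662,120)),
  ('glass? lid edge',(727,178),(75,240)),('driver tip',(365,140),(349,410)),('lid top',(768,240),(105,68))]:
    r=tri(t,T(*a),s,S(*b)); print(n,r.x.round(1),'res',r.fun.round(1))
g=np.array([580,281-14.3,79.]); tt=np.radians(55); z=np.array([0,np.sin(tt),-np.cos(tt)]); M=tool(z,[1,0,0])
plan(pose(g-z*130,M))
V=np.load('m.npz')['top_lid']; ys,xs=np.nonzero(V); print(xs.min(),xs.max(),ys.min(),ys.max())
for th in (1.3,1.4,1.5,1.57,1.65,1.75):
    cx=np.array([-.084,-.996]); cc=np.array([466,-212.])
    pts=[np.r_[cc+cx*(105-210*np.cos(th))+k*np.array([.996,-.084]),50.5+210*np.sin(th)] for k in(-82,82)]
    print(th,proj(t,pts).round(0).tolist(),proj(s,pts).round(0).tolist())
E
```

```text
dischead [577.7 217.8  53.3] res [-0.8  0.3 -0.7  0. ]
matehead [ 427.4 -267.8   22.1] res [-0.3  0.2 -0.4 -0. ]
bar far front [655.  257.6 231.9] res [-1.6  0.6 -1.3  0.1]
bar near front [314.7 251.7 241.8] res [-0.7  0.2 -0.8  0.1]
glass? lid edge [ 525.3 -312.1   50.8] res [-2.5  1.8 -3.1 -0.5]
driver tip [579.3  70.6  10.6] res [-0.1  0.  -0.1 -0. ]
lid top [ 452.2 -300.6  231.5] res [-2.3  1.7 -3.3 -0.5]
n 22 row [-0.591, 0.024, -0.197, -0.23, 0.372, 0.442] mid [[393.0, 490.0, 254.0], [488.0, 392.0, 254.0], [552.0, 277.0, 219.0]] D [-447.1 -222.2   69.1] [-30.3  49.1  58.3]
419 429 216 282
1.3 [[417.0, 282.0], [419.0, 215.0]] [[281.0, 111.0], [242.0, 132.0]]
1.4 [[426.0, 283.0], [428.0, 216.0]] [[275.0, 108.0], [237.0, 129.0]]
1.5 [[435.0, 283.0], [436.0, 216.0]] [[270.0, 106.0], [231.0, 126.0]]
1.57 [[441.0, 284.0], [442.0, 217.0]] [[266.0, 105.0], [227.0, 124.0]]
1.65 [[448.0, 284.0], [449.0, 217.0]] [[262.0, 104.0], [223.0, 123.0]]
1.75 [[456.0, 285.0], [457.0, 218.0]] [[257.0, 103.0], [218.0, 122.0]]
```

```bash
python3 - <<'E'
from h import *
g=np.array([580,266.7,79.]); tt=np.radians(55); z=np.array([0,np.sin(tt),-np.cos(tt)]); M=tool(z,[1,0,0])
C=now(); C[2,3]+=200
plan(pose([500,120,330],M),C,0.5)
E
python3 -m jog '[[0,0,-0.5,0,0,0,1],[0,0,-0.5,0,0,0,1],[0,0,-0.5,0,0,0,1],[0,0,-0.5,0,0,0,1],[0,0,-0.5,0,0,0,1],[0,0,-0.5,0,0,0,1],[0,0,-0.5,0,0,0,1],[0,0,-0.5,0,0,0,1],[0,0,-0.5,0,0,0,1],[0,0,-0.5,0,0,0,1]]'
```

```text
n 26 row [-0.497, -0.071, -0.15, -0.195, 0.315, 0.374] mid [[379.0, 471.0, 448.0], [455.0, 358.0, 441.0], [496.0, 236.0, 400.0]] D [-393.5 -294.    92.7] [-30.3  49.1  58.3]
t: 2.05
ee_pos: [279.5, 558.8, 423.5]
orientation: [-0.722, -3.057, 0.0]
ft_force: [-0.1, -0.4, -0.1]
width: 87.9
grasp_force: 0.0
```

```bash
python3 -m jog '[[-0.5,-0.07,-0.15,-0.195,0.315,0.374,1],[-0.5,-0.07,-0.15,-0.195,0.315,0.374,1],[-0.5,-0.07,-0.15,-0.195,0.315,0.374,1],[-0.5,-0.07,-0.15,-0.195,0.315,0.374,1],[-0.5,-0.07,-0.15,-0.195,0.315,0.374,1],[-0.5,-0.07,-0.15,-0.195,0.315,0.374,1],[-0.5,-0.07,-0.15,-0.195,0.315,0.374,1],[-0.5,-0.07,-0.15,-0.195,0.315,0.374,1],[-0.5,-0.07,-0.15,-0.195,0.315,0.374,1],[-0.5,-0.07,-0.15,-0.195,0.315,0.374,1],[-0.5,-0.07,-0.15,-0.195,0.315,0.374,1],[-0.5,-0.07,-0.15,-0.195,0.315,0.374,1],[-0.5,-0.07,-0.15,-0.195,0.315,0.374,1]]'
python3 -m jog '[[-0.5,-0.07,-0.15,-0.195,0.315,0.374,0.5],[-0.5,-0.07,-0.15,-0.195,0.315,0.374,0.5],[-0.5,-0.07,-0.15,-0.195,0.315,0.374,0.5],[-0.5,-0.07,-0.15,-0.195,0.315,0.374,0.5],[-0.5,-0.07,-0.15,-0.195,0.315,0.374,0.5],[-0.5,-0.07,-0.15,-0.195,0.315,0.374,0.5],[-0.5,-0.07,-0.15,-0.195,0.315,0.374,0.5],[-0.5,-0.07,-0.15,-0.195,0.315,0.374,0.5],[-0.5,-0.07,-0.15,-0.195,0.315,0.374,0.5],[-0.5,-0.07,-0.15,-0.195,0.315,0.374,0.5],[-0.5,-0.07,-0.15,-0.195,0.315,0.374,0.5],[-0.5,-0.07,-0.15,-0.195,0.315,0.374,0.5],[-0.5,-0.07,-0.15,-0.195,0.315,0.374,0.5],[0,0,0,0,0,0,0.5]]'
python3 - <<'E'
from h import *
print(ctrl.get_obs()['qpos'].round(2))
g=np.array([580,266.7,79.]); tt=np.radians(55); z=np.array([0,np.sin(tt),-np.cos(tt)]); M=tool(z,[1,0,0])
plan(pose(g-z*120,M),unit=.5)
E
```

```text
t: 3.35
ee_pos: [456.6, 357.2, 440.3]
orientation: [-1.299, -2.419, -0.497]
ft_force: [-0.0, -0.2, -0.2]
width: 87.5
grasp_force: 0.0
t: 4.75
ee_pos: [501.8, 117.3, 326.0]
orientation: [-1.647, -1.636, -0.855]
ft_force: [-1.1, 0.5, -0.1]
width: 44.1
grasp_force: 0.0
[-0.29  0.31  1.89  0.92  1.43 -0.66]
n 8 row [-0.364, 0.245, 0.45, 0.002, -0.002, -0.007] mid [[521.0, 130.0, 281.0], [541.0, 143.0, 237.0], [560.0, 156.0, 192.0]] D [-116.5   78.8  143.9] [ 0.1 -0.1 -0.4]
```

```bash
python3 -m jog '[[-0.36,0.245,0.45,0,0,0,0.5],[-0.36,0.245,0.45,0,0,0,0.5],[-0.36,0.245,0.45,0,0,0,0.5],[-0.36,0.245,0.45,0,0,0,0.5],[-0.36,0.245,0.45,0,0,0,0.5],[-0.36,0.245,0.45,0,0,0,0.5],[-0.36,0.245,0.45,0,0,0,0.5],[-0.36,0.245,0.45,0,0,0,0.5],[0,0,0,0,0,0,0.5],[0,0,0,0,0,0,0.5]]'
python3 - <<'E'
from h import *
c=cam('wrist'); w=shot('wrist','w1.png'); o=ctrl.get_obs(); print(o['ee_pos'],o['qpos'].round(2))
for n in ['disc']:
    for d in optics.masks_of(n,'wrist')[:2]: print(d['conf'],d['extent'])
# expected overlay
sl=np.radians(35); e=np.array([0,np.cos(sl),np.sin(sl)]); nn=np.array([0,-np.sin(sl),np.cos(sl)])
O=np.array([580,281-75,22.])+e*62.5
for n,p in [('head',O-32.5*e+24*nn),('end',O+62.5*e+24*nn)]: print(n,proj(c,p).round(0))
E
```

```text
t: 5.75
ee_pos: [581.0, 171.5, 151.7]
orientation: [-1.642, -1.642, -0.857]
ft_force: [0.5, 0.8, 0.3]
width: 43.5
grasp_force: 0.0
[581.16743226 171.17053613 152.20072775] [-0.16  0.66  1.81  1.05  1.2  -0.85]
0.72 [316.2, 219.2, 57.3, 129.3]
head [[315. 252.]]
end [[315. 153.]]
```

View pics/w1.png

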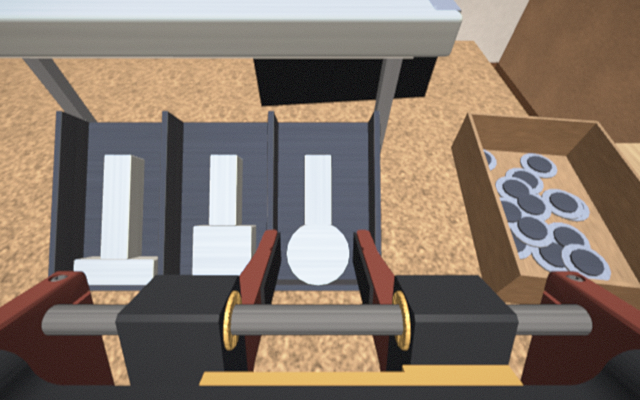

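The wrist view shows the disc head at (318,253) and stem end at (318,155), within 3 px of my prediction. The fingers straddle it and the bar is clear above.

```bash
python3 - <<'E'
from h import *
sl=np.radians(35); e=np.array([0,np.cos(sl),np.sin(sl)]); nn=np.array([0,-np.sin(sl),np.cos(sl)])
p=np.array([582.5,206,22.])+e*82.5+7*nn; tt=np.radians(55); z=np.array([0,np.sin(tt),-np.cos(tt)]); M=tool(z,[1,0,0])
print(p); plan(pose(p-20*z,M),unit=.3); plan(pose(p,M),unit=.3)
E
```

```text
[582.5        269.5650086   75.05412031]
n 9 row [-0.019, 0.003, 0.292, 0.002, -0.001, 0.001] mid [[582.0, 191.0, 136.0], [582.0, 212.0, 120.0], [582.0, 233.0, 103.0]] D [ -7.    1.  105.2] [ 0.1 -0.1  0. ]
n 11 row [-0.016, 0.002, 0.285, 0.002, -0.001, 0.001] mid [[582.0, 196.0, 133.0], [582.0, 220.0, 114.0], [582.0, 245.0, 94.0]] D [ -7.    1.  125.2] [ 0.1 -0.1  0. ]
```

```bash
python3 -m jog '[[-0.02,0,0.29,0,0,0,0.5],[-0.02,0,0.29,0,0,0,0.5],[-0.02,0.01,0.29,0,0,0,0.5],[-0.02,0,0.29,0,0,0,0.5],[-0.02,0,0.29,0,0,0,0.5],[-0.02,0.01,0.29,0,0,0,0.5],[-0.02,0,0.29,0,0,0,0.5],[-0.02,0,0.29,0,0,0,0.5],[-0.02,0.01,0.29,0,0,0,0.5],[0,0,0.13,0,0,0,0.5],[0,0,0.13,0,0,0,0.5],[0,0,0.12,0,0,0,0.5],[0,0,0.1,0,0,0,0.5],[0,0,0,0,0,0,0.5]]'
```

```text
t: 7.25
ee_pos: [582.3, 268.3, 74.3]
orientation: [-1.644, -1.642, -0.857]
ft_force: [0.3, 0.3, -0.2]
width: 43.8
grasp_force: 0.0
```

Close on the stem, without contact so far.

```bash
python3 -m jog '[[0,0,0,0,0,0,0.2],[0,0,0,0,0,0,0.2],[0,0,0,0,0,0,0.2],[0,0,0,0,0,0,0.2],[0,0,0,0,0,0,0.2],[0,0,0,0,0,0,0.2]]'
python3 - <<'E'
from h import *
shot('wrist','w2.png'); C=now(); print(C.round(2))
E
```

```text
t: 7.85
ee_pos: [582.6, 267.9, 74.7]
orientation: [-1.644, -1.641, -0.858]
ft_force: [-0.4, -2.0, 1.4]
width: 26.0
grasp_force: 30.0
[[ 0.0000e+00  1.0000e+00  0.0000e+00  5.8255e+02]
 [ 5.7000e-01 -0.0000e+00  8.2000e-01  2.6791e+02]
 [ 8.2000e-01  0.0000e+00 -5.7000e-01  7.4630e+01]
 [ 0.0000e+00  0.0000e+00  0.0000e+00  1.0000e+00]]
```

View pics/w2.png

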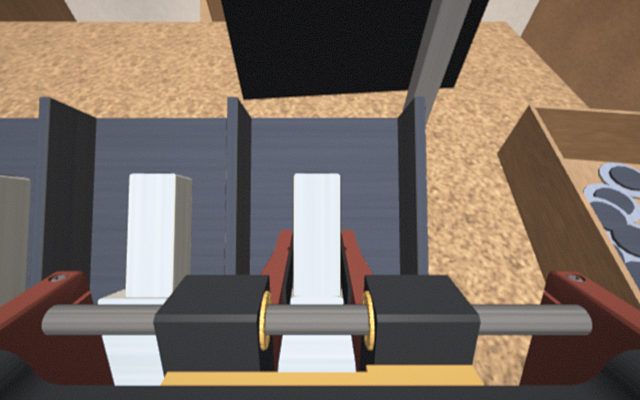

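The stem is held at 26 mm with 30 N, centred between the pads. Next I lift it off the floor, back out along the slant, and plan the transfer.

```bash
python3 -m jog '[[0.03,0,-0.09,0,0,0,0.2],[0.05,0,-0.14,0,0,0,0.2],[0.07,0,-0.19,0,0,0,0.2],[0.07,0,-0.19,0,0,0,0.2],[0.07,0,-0.19,0,0,0,0.2],[0.03,0,-0.15,0,0,0,0.2],[0,0,-0.3,0,0,0,0.2],[0,0,-0.4,0,0,0,0.2],[0,0,-0.4,0,0,0,0.2],[0,0,-0.4,0,0,0,0.2],[0,0,-0.4,0,0,0,0.2],[0,0,-0.4,0,0,0,0.2],[0,0,-0.4,0,0,0,0.2],[0,0,-0.4,0,0,0,0.2],[0,0,-0.3,0,0,0,0.2]]'
cat >> h.py <<'E'
a=np.radians(-4.6); d=np.array([np.cos(a),np.sin(a),0]); up=np.array([0,0,1.]); k=np.radians(20)
MC=tool(np.sin(k)*d-np.cos(k)*up, np.cross(d,up))
PC=np.array([472,-161,5.])+18.4*d+7.6*up
E
python3 - <<'E'
from h import *
plan(pose(PC+up*170+[0,20,0],MC),unit=.5)
E
```

```text
t: 9.4
ee_pos: [582.4, 131.5, 185.5]
orientation: [-1.644, -1.642, -0.858]
ft_force: [-0.7, 0.4, -1.4]
width: 25.8
grasp_force: 30.0
n 26 row [-0.215, 0.14, -0.182, -0.373, -0.171, 0.487] mid [[605.0, 55.0, 169.0], [595.0, -25.0, 161.0], [554.0, -95.0, 165.0]] D [-159.3  -91.6 -223.1] [-58.3 -26.7  75.9]
```

```bash
python3 -m jog '[[-0.215,0.14,-0.182,-0.373,-0.171,0.487,0.2],[-0.215,0.14,-0.182,-0.373,-0.171,0.487,0.2],[-0.215,0.14,-0.182,-0.373,-0.171,0.487,0.2],[-0.215,0.14,-0.182,-0.373,-0.171,0.487,0.2],[-0.215,0.14,-0.182,-0.373,-0.171,0.487,0.2],[-0.215,0.14,-0.182,-0.373,-0.171,0.487,0.2],[-0.215,0.14,-0.182,-0.373,-0.171,0.487,0.2],[-0.215,0.14,-0.182,-0.373,-0.171,0.487,0.2],[-0.215,0.14,-0.182,-0.373,-0.171,0.487,0.2],[-0.215,0.14,-0.182,-0.373,-0.171,0.487,0.2],[-0.215,0.14,-0.182,-0.373,-0.171,0.487,0.2],[-0.215,0.14,-0.182,-0.373,-0.171,0.487,0.2],[-0.215,0.14,-0.182,-0.373,-0.171,0.487,0.2]]'
python3 -m jog '[[-0.215,0.14,-0.182,-0.373,-0.171,0.487,0.2],[-0.215,0.14,-0.182,-0.373,-0.171,0.487,0.2],[-0.215,0.14,-0.182,-0.373,-0.171,0.487,0.2],[-0.215,0.14,-0.182,-0.373,-0.171,0.487,0.2],[-0.215,0.14,-0.182,-0.373,-0.171,0.487,0.2],[-0.215,0.14,-0.182,-0.373,-0.171,0.487,0.2],[-0.215,0.14,-0.182,-0.373,-0.171,0.487,0.2],[-0.215,0.14,-0.182,-0.373,-0.171,0.487,0.2],[-0.215,0.14,-0.182,-0.373,-0.171,0.487,0.2],[-0.215,0.14,-0.182,-0.373,-0.171,0.487,0.2],[-0.215,0.14,-0.182,-0.373,-0.171,0.487,0.2],[-0.215,0.14,-0.182,-0.373,-0.171,0.487,0.2],[-0.215,0.14,-0.182,-0.373,-0.171,0.487,0.2],[0,0,0,0,0,0,0.2],[0,0,0,0,0,0,0.2],[0,0,0,0,0,0,0.2]]'
python3 - <<'E'
from h import *
C=now();c=cam('wrist'); w=shot('wrist','w3.png'); print(ctrl.get_obs()['qpos'].round(2))
plan(pose(PC+up*60,MC),unit=.3)
# expected carton corners/inner compartment
ax=np.array([-d[1],d[0],0]) # = -carton x
for n,x,y,z in [('rimL far',102.5,77.5,50),('rimL near',102.5,-77.5,50),('div far',0,77.5,50),('div near',0,-77.5,50),('floor',51,0,5)]:
    print(n,proj(c,np.array([466,-212,0])+ax*x+d*y+up*z).round(0))
E
```

```text
t: 10.7
ee_pos: [594.2, -24.2, 160.3]
orientation: [-2.516, -0.913, -0.779]
ft_force: [-0.1, 0.0, -0.6]
width: 25.8
grasp_force: 30.0
t: 12.3
ee_pos: [490.4, -141.0, 181.9]
orientation: [3.08, -0.122, 0.54]
ft_force: [0.1, -0.0, -0.5]
width: 25.9
grasp_force: 30.0
[-0.36  0.2   2.14  0.21  0.48  1.12]
n 9 row [-0.099, 0.06, 0.287, -0.002, 0.002, 0.0] mid [[490.0, -146.0, 155.0], [490.0, -152.0, 127.0], [490.0, -157.0, 100.0]] D [-35.6  21.6 103.3] [-0.1  0.1  0. ]
rimL far [[289. 177.]]
rimL near [[288. 325.]]
div far [[385. 177.]]
div near [[387. 325.]]
floor [[335. 245.]]
```

View pics/w3.png

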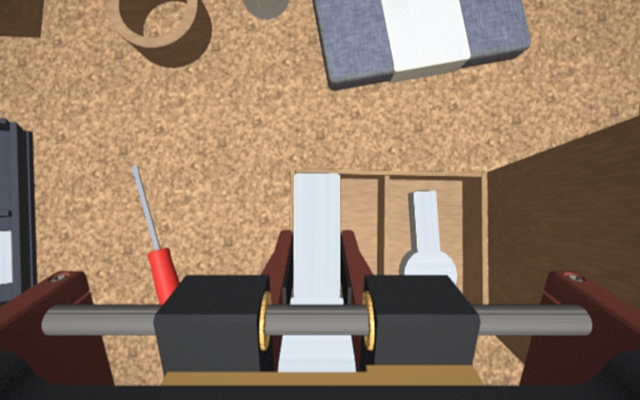

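The carton's rim (290,174) and divider (386,177) are where predicted, and the held piece is aligned with it. Descending.

```bash
python3 -m jog '[[-0.1,0.06,0.287,0,0,0,0.2],[-0.1,0.06,0.287,0,0,0,0.2],[-0.1,0.06,0.287,0,0,0,0.2],[-0.1,0.06,0.287,0,0,0,0.2],[-0.1,0.06,0.287,0,0,0,0.2],[-0.1,0.06,0.287,0,0,0,0.2],[-0.1,0.06,0.287,0,0,0,0.2],[-0.1,0.06,0.287,0,0,0,0.2],[-0.1,0.06,0.287,0,0,0,0.2],[0,0,0,0,0,0,0.2],[0,0,0,0,0,0,0.2]]'
python3 - <<'E'
from h import *
plan(pose(PC+up*4,MC),unit=.2);print(PC)
E
```

```text
t: 13.45
ee_pos: [489.6, -162.6, 72.1]
orientation: [3.08, -0.124, 0.539]
ft_force: [-0.7, -0.4, -1.7]
width: 25.4
grasp_force: 30.0
n 7 row [-0.065, -0.0, 0.187, -0.002, 0.004, -0.001] mid [[490.0, -163.0, 58.0], [490.0, -163.0, 44.0], [490.0, -162.0, 30.0]] D [-18.1  -0.1  52.5] [-0.1  0.2 -0. ]
[ 490.34073136 -162.47566021   12.6       ]
```

```bash
python3 -m jog '[[-0.065,0,0.187,0,0,0,0.2],[-0.065,0,0.187,0,0,0,0.2],[-0.065,0,0.187,0,0,0,0.2],[-0.065,0,0.187,0,0,0,0.2],[-0.065,0,0.187,0,0,0,0.2],[-0.06,0,0.16,0,0,0,0.2],[-0.05,0,0.14,0,0,0,0.2],[0,0,0,0,0,0,0.2],[0,0,0,0,0,0,0.2]]'
```

```text
t: 14.35
ee_pos: [490.6, -162.6, 20.7]
orientation: [3.079, -0.124, 0.541]
ft_force: [-0.8, 0.5, -1.8]
width: 25.7
grasp_force: 30.0
```

```bash
python3 -m jog '[[-0.017,0,0.047,0,0,0,0.2],[-0.017,0,0.047,0,0,0,0.2],[-0.009,0,0.024,0,0,0,0.2],[0,0,0,0,0,0,0.2],[0,0,0,0,0,0,0.2]]'; python3 -m jog '[[-0.009,0,0.024,0,0,0,0.2],[0,0,0,0,0,0,0.2]]';python3 -m jog '[[-0.009,0,0.024,0,0,0,0.2],[0,0,0,0,0,0,0.2]]'
```

```text
t: 14.85
ee_pos: [490.4, -162.6, 15.5]
orientation: [3.079, -0.124, 0.541]
ft_force: [-0.0, 0.4, -1.5]
width: 25.8
grasp_force: 30.0
t: 15.05
ee_pos: [490.2, -162.5, 14.2]
orientation: [3.079, -0.124, 0.54]
ft_force: [-0.0, -0.8, -1.8]
width: 26.0
grasp_force: 30.0
t: 15.25
ee_pos: [490.1, -162.5, 13.0]
orientation: [3.08, -0.124, 0.54]
ft_force: [0.2, 0.5, -1.0]
width: 25.8
grasp_force: 30.0
```

```bash
python3 -m jog '[[-0.009,0,0.024,0,0,0,0.2],[0,0,0,0,0,0,0.2]]'; python3 -m jog '[[-0.007,0,0.02,0,0,0,0.2],[0,0,0,0,0,0,0.2]]'
```

```text
t: 15.45
ee_pos: [490.0, -162.4, 11.9]
orientation: [3.08, -0.124, 0.54]
ft_force: [0.3, -1.0, -1.0]
width: 25.5
grasp_force: 30.0
t: 15.65
ee_pos: [490.1, -162.4, 11.8]
orientation: [3.079, -0.124, 0.541]
ft_force: [-3.3, 0.7, 8.2]
width: 26.0
grasp_force: 30.0
```

Contact at about 10 N, so it is on the floor. Release and retreat.

```bash
python3 -m jog '[[0,0,0,0,0,0,0.35],[0,0,0,0,0,0,0.4],[0,0,0,0,0,0,0.5],[0,0,0,0,0,0,0.5],[0.03,0,-0.1,0,0,0,0.5],[0.07,0,-0.2,0,0,0,0.5],[0.1,0,-0.3,0,0,0,0.5],[0.15,0,-0.4,0,0,0,0.5],[0.15,0,-0.4,0,0,0,0.5],[0.15,0,-0.4,0,0,0,0.5],[0.15,0,-0.4,0,0,0,0.5],[0.15,0,-0.4,0,0,0,0.5],[0.15,0,-0.4,0,0,0,0.5],[0.15,0,-0.4,0,0,0,0.5],[0.15,0,-0.4,0,0,0,0.5],[0.15,0,-0.4,0,0,0,0.5]]'
python3 - <<'E'
from h import *
c=cam('wrist'); shot('wrist','w4.png')
print(ctrl.get_obs()['qpos'].round(2))
E
```

```text
t: 17.25
ee_pos: [491.0, -162.6, 190.9]
orientation: [3.08, -0.124, 0.54]
ft_force: [-0.2, -0.2, -0.0]
width: 43.7
grasp_force: 0.0
[-0.41  0.19  2.11  0.23  0.52  1.06]
```

View pics/w4.png

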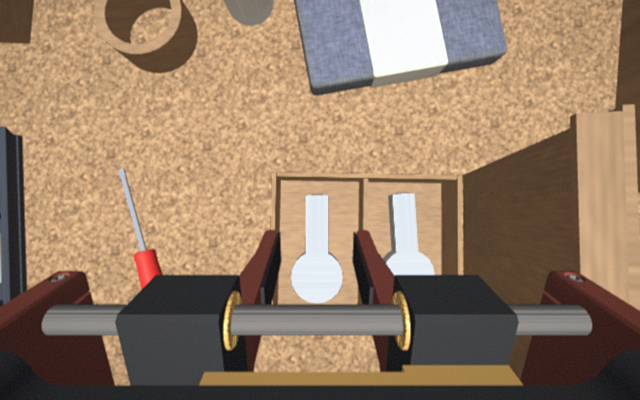

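The piece lies flat in the empty half, parallel to its twin, with both heads at the low end: (317,278) and (408,265). Next I get behind the lid with the fingers closed.

```bash
python3 -m jog '[[0.157,0,-0.43,0,0,0,0],[0.157,0,-0.43,0,0,0,0],[0.157,0,-0.43,0,0,0,0],[0.157,0,-0.43,0,0,0,0],[0.157,0,-0.43,0,0,0,0],[0.157,0,-0.43,0,0,0,0],[0.157,0,-0.43,0,0,0,0],[0.157,0,-0.43,0,0,0,0],[0.157,0,-0.43,0,0,0,0]]'
python3 -m jog '[[-0.045,0.457,-0.016,0,0,0,0],[-0.045,0.457,-0.016,0,0,0,0],[-0.045,0.457,-0.016,0,0,0,0],[-0.045,0.457,-0.016,0,0,0,0],[-0.045,0.457,-0.016,0,0,0,0],[-0.045,0.457,-0.016,0,0,0,0],[-0.045,0.457,-0.016,0,0,0,0],[-0.045,0.457,-0.016,0,0,0,0],[-0.045,0.457,-0.016,0,0,0,0],[-0.045,0.457,-0.016,0,0,0,0],[-0.045,0.457,-0.016,0,0,0,0],[0,0,0,0,0,0,0],[0,0,0,0,0,0,0]]'
python3 - <<'E'
from h import *
shot('top','t5.png'); shot('scene','s5.png')
for c in('top','scene'):
    for q in optics.masks_of('lid',c)[:1]:
        ys,xs=np.nonzero(q['pixels']); print(c,q['conf'],xs.min(),xs.max(),ys.min(),ys.max())
ax=np.array([-d[1],d[0],0]); H=np.array([457.6,-316.7,50.5]); C=now(); r=C[:3,3]-H
print('a',r@ax,'dd',r@d,'z',C[2,3])
def P(th,rho=180): return np.array([rho*np.cos(th)-4*np.sin(th)-13.5, 50.5+rho*np.sin(th)+4*np.cos(th)+3.4])
ths=np.linspace(1.42,0.0,21); prev=np.array([-45,231.])
for th in ths:
    p=P(th); da,dz=p-prev; s=np.array([.342*dz,-da,-.94*dz])/40; print(round(th,2),p.round(0),s.round(2)); prev=p
E
```

```text
t: 18.2
ee_pos: [491.5, -162.8, 355.1]
orientation: [3.08, -0.123, 0.539]
ft_force: [-0.3, 0.4, -0.6]
width: 0.5
grasp_force: 0.0
t: 19.5
ee_pos: [454.4, -361.5, 353.9]
orientation: [3.081, -0.125, 0.539]
ft_force: [-0.4, 0.2, -0.1]
width: 0.1
grasp_force: 0.0
top 0.62 419 429 216 282
scene 0.77 236 275 111 185
a -44.303751627296315 dd 0.7574625655086953 z 354.63467794824345
1.42 [ 10. 232.] [ 0.01 -1.36 -0.03]
1.35 [ 22. 230.] [-0.02 -0.32  0.05]
1.28 [ 35. 227.] [-0.03 -0.31  0.07]
1.21 [ 47. 224.] [-0.03 -0.3   0.09]
1.14 [ 59. 219.] [-0.04 -0.3   0.11]
1.06 [ 70. 213.] [-0.05 -0.29  0.13]
0.99 [ 81. 207.] [-0.05 -0.28  0.15]
0.92 [ 92. 200.] [-0.06 -0.27  0.17]
0.85 [102. 192.] [-0.07 -0.25  0.18]
0.78 [112. 183.] [-0.07 -0.24  0.2 ]
0.71 [120. 174.] [-0.08 -0.22  0.22]
0.64 [129. 164.] [-0.08 -0.21  0.23]
0.57 [136. 154.] [-0.09 -0.19  0.24]
0.5 [143. 143.] [-0.09 -0.17  0.26]
0.43 [149. 132.] [-0.1  -0.15  0.27]
0.36 [154. 120.] [-0.1  -0.13  0.28]
0.28 [158. 108.] [-0.1  -0.11  0.28]
0.21 [162.  96.] [-0.11 -0.09  0.29]
0.14 [164.  83.] [-0.11 -0.06  0.29]
0.07 [166.  71.] [-0.11 -0.04  0.3 ]
0.0 [166.  58.] [-0.11 -0.02  0.3 ]
```

View pics/s5.png

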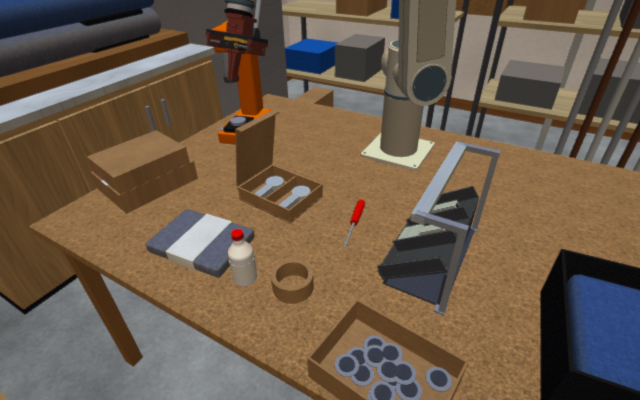

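Both pieces are in the carton, nothing else has moved, and the gripper is behind the lid. Descend and start pushing.

```bash
python3 -m jog '[[-0.13,0,0.36,0,0,0,0],[-0.13,0,0.36,0,0,0,0],[-0.13,0,0.36,0,0,0,0],[-0.13,0,0.36,0,0,0,0],[-0.13,0,0.36,0,0,0,0],[-0.13,0,0.36,0,0,0,0],[-0.13,0,0.36,0,0,0,0],[-0.13,0,0.36,0,0,0,0],[0,-0.3,0,0,0,0,0],[0,-0.3,0,0,0,0,0],[0,-0.3,0,0,0,0,0],[0,-0.2,0,0,0,0,0],[0,-0.2,0,0,0,0,0],[0,0,0,0,0,0,0]]'
```

```text
t: 21.1
ee_pos: [459.1, -308.7, 232.8]
orientation: [3.079, -0.122, 0.541]
ft_force: [0.4, -0.0, 1.4]
width: 0.1
grasp_force: 0.0
```

```bash
python3 -m jog '[[-0.02,-0.32,0.05,0,0,0,0],[-0.03,-0.31,0.07,0,0,0,0],[-0.03,-0.3,0.09,0,0,0,0],[-0.04,-0.3,0.11,0,0,0,0],[-0.05,-0.29,0.13,0,0,0,0],[-0.05,-0.28,0.15,0,0,0,0],[-0.06,-0.27,0.17,0,0,0,0],[-0.07,-0.25,0.18,0,0,0,0],[-0.07,-0.24,0.2,0,0,0,0],[-0.08,-0.22,0.22,0,0,0,0],[0,0,0,0,0,0,0]]'
python3 - <<'E'
from h import *
shot('scene','s6.png')
im=cv2.imread('pics/s6.png'); cv2.imwrite('pics/s6c.png',cv2.resize(im[60:260,180:400],None,fx=2.5,fy=2.5))
ax=np.array([-d[1],d[0],0]); H=np.array([457.6,-316.7,50.5]); C=now(); r=C[:3,3]-H
print('a',r@ax,'dd',r@d,'z',C[2,3])
E
```

```text
t: 22.2
ee_pos: [466.6, -197.2, 172.3]
orientation: [3.082, -0.122, 0.536]
ft_force: [0.5, 1.2, -0.1]
width: 0.6
grasp_force: 0.0
a 119.19384151644057 dd -0.09280907360746227 z 173.04731309394145
```

View pics/s6c.png

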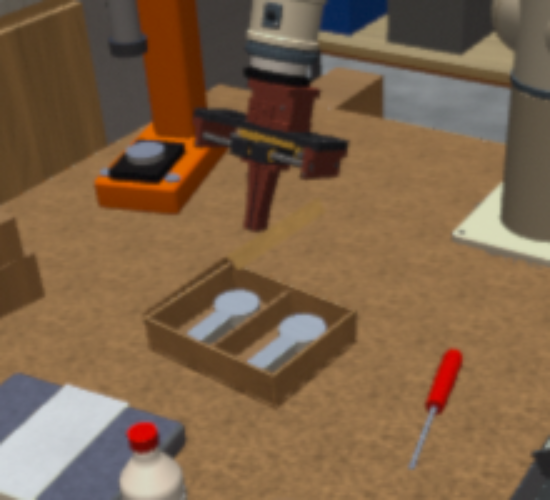

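The lid is at about 40°, seen almost edge-on (the streak 147,318 → 325,205), with the fingertip on its outer face. Continue the arc.

```bash
python3 -m jog '[[-0.08,-0.21,0.23,0,0,0,0],[-0.09,-0.19,0.24,0,0,0,0],[-0.09,-0.17,0.26,0,0,0,0],[-0.1,-0.15,0.27,0,0,0,0],[-0.1,-0.13,0.28,0,0,0,0],[-0.1,-0.11,0.28,0,0,0,0],[-0.11,-0.09,0.29,0,0,0,0],[-0.11,-0.06,0.29,0,0,0,0],[-0.07,-0.03,0.18,0,0,0,0],[0,0,0,0,0,0,0]]'
python3 -m jog '[[-0.03,0,0.08,0,0,0,0],[-0.017,0,0.05,0,0,0,0],[-0.017,0,0.05,0,0,0,0],[0,0,0,0,0,0,0]]'
```

```text
t: 23.25
ee_pos: [470.6, -153.3, 74.6]
orientation: [3.08, -0.124, 0.538]
ft_force: [-0.8, -0.3, -0.1]
width: 0.9
grasp_force: 0.0
t: 23.65
ee_pos: [471.1, -153.4, 67.7]
orientation: [3.079, -0.124, 0.54]
ft_force: [-0.1, 0.3, 0.5]
width: 0.3
grasp_force: 0.2
```

Expected flush at about TCP z 58; creep down to a firm stop.

```bash
python3 -m jog '[[-0.017,0,0.047,0,0,0,0],[-0.017,0,0.047,0,0,0,0],[-0.017,0,0.047,0,0,0,0],[0,0,0,0,0,0,0]]'; python3 -m jog '[[-0.017,0,0.047,0,0,0,0],[0,0,0,0,0,0,0]]'; python3 -m jog '[[-0.009,0,0.024,0,0,0,0],[0,0,0,0,0,0,0]]'
```

```text
t: 24.05
ee_pos: [470.9, -153.2, 61.5]
orientation: [3.08, -0.124, 0.54]
ft_force: [-0.1, 0.9, -0.1]
width: -0.0
grasp_force: 0.2
t: 24.25
ee_pos: [470.9, -153.2, 59.5]
orientation: [3.08, -0.124, 0.54]
ft_force: [-0.2, 0.0, 0.7]
width: 0.4
grasp_force: 0.2
t: 24.45
ee_pos: [470.9, -153.2, 58.6]
orientation: [3.08, -0.124, 0.54]
ft_force: [0.6, -0.3, 1.0]
width: 0.5
grasp_force: 0.2
```

```bash
python3 -m jog '[[-0.009,0,0.024,0,0,0,0],[0,0,0,0,0,0,0]]'; python3 -m jog '[[-0.009,0,0.024,0,0,0,0],[0,0,0,0,0,0,0]]'; python3 -m jog '[[-0.009,0,0.024,0,0,0,0],[0,0,0,0,0,0,0]]'
```

```text
t: 24.65
ee_pos: [471.1, -153.2, 57.8]
orientation: [3.079, -0.124, 0.541]
ft_force: [-0.7, 1.6, 4.8]
width: 0.3
grasp_force: 2.6
t: 24.85
ee_pos: [471.2, -153.2, 57.3]
orientation: [3.079, -0.124, 0.542]
ft_force: [-4.1, 1.2, 15.1]
width: 0.7
grasp_force: 7.3
t: 25.05
ee_pos: [471.3, -153.2, 56.9]
orientation: [3.079, -0.124, 0.543]
ft_force: [-6.7, 2.9, 26.5]
width: -0.1
grasp_force: 12.6
```

Firm stop, so the lid is seated on the rim. Retreat upwards and check.

```bash
python3 -m jog '[[0.03,0,-0.1,0,0,0,0],[0.07,0,-0.2,0,0,0,0],[0.14,0,-0.4,0,0,0,0],[0.14,0,-0.4,0,0,0,0],[0.14,0,-0.4,0,0,0,0],[0.14,0,-0.4,0,0,0,0],[0.14,0,-0.4,0,0,0,0],[0.14,0,-0.4,0,0,0,0],[0.14,0,-0.4,0,0,0,0],[0.14,0,-0.4,0,0,0,0],[0.14,0,-0.4,0,0,0,0],[0.14,0,-0.4,0,0,0,0],[0.14,0,-0.4,0,0,0,0],[0,0,0,0,0,0,0],[0,0,0,0,0,0,0]]'
python3 - <<'E'
from h import *
a=shot('scene','s7.png'); b=shot('wrist','w7.png')
cv2.imwrite('pics/f.png',cv2.resize(np.hstack([a[60:260,180:400],b[100:300,220:440]])[:,:,::-1],None,fx=1.8,fy=1.8))
E
```

```text
t: 26.55
ee_pos: [468.4, -153.2, 254.4]
orientation: [3.079, -0.124, 0.54]
ft_force: [0.2, 0.1, -0.2]
width: 0.8
grasp_force: 0.0
```

View pics/f.png

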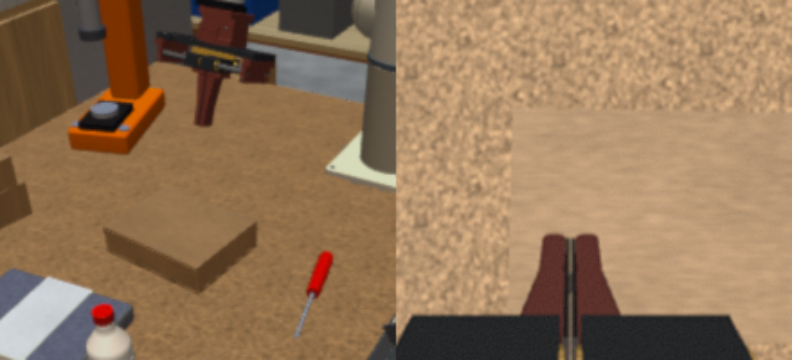

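The carton is shut flat (around 180,235 on the left of the picture), and the gripper is clear of it.

```bash
python3 -c "
from workcell import ctrl
print(ctrl.close_job())"
```

```text
the job is handed in; nothing more can be done
None
```

The round-headed pole end now lies flat in the carton's empty half beside its twin, heads at the same end; the lid is shut, the other pole ends and bench items were not touched, and I handed the job in at about 27 s.

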